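# Open the retaining arm of the loaded tube stand

## Robot

A 7-joint arm with a two-finger parallel gripper is mounted at the origin on a cart in front of the work surface, level with it; the furniture and walls round the work are solid. World frame = base frame: x ahead of the robot, y to its left, z up, the work surface at z = 0. Lengths are in mm, angles in rad, forces in N, time in s.
With the tool pointing down it reaches from about 400 to 900 mm from the base axis. Payload 5.5 kg.
Tool frame: the origin (TCP) lies midway between the tips of the shut fingers; the grasp point (between the pads) lies 19 mm behind it; z points along the fingers, y is the line along which they close (so a half turn about z gives the same grasp; the last joint's range is limited). The gripper opens to 85 mm and grips with 20 to 120 N. Pads are 22 mm wide; open, the fingers measure 114 mm over their backs; the gripper's body (76 mm by 85 mm) begins 54 mm behind the grasp point. The pads swing forward as they close: fully open they stand 13 mm farther back than shut.
Start: joints at [-1.052, 0.501, -0.427, 1.55, 0.221, 1.138, -0.21], TCP at [164.424, 628.86, 231.31] pointing down, gripper open.
Joint ranges: [-2.88, 2.88], [-0.31, 2.03], [-1.54, 1.56], [0.2, 2.42], [-1.41, 4.55], [0.19, 2.02], [-2.57, 2.57]. Speed limits (rad/s): [2.57, 2.57, 3.14, 3.14, 3.14, 3.14, 3.14].

## Interface

Orientations are given as a unit quaternion [w, x, y, z].
In Python, from station import r gives the robot as it stands.
- The arm moves only by the tool send_rows, never from a script. Its arguments are lists of equal length, an entry for each row: "slide": the shift along the tool's x, y, z in cm, a list of three; "rot": the turn, a rotation vector about the tool's x, y, z in degrees, a list of three; "claw": the opening, from 0 (shut) to 1 (fully open). In form: {"slide": [[dx, dy, dz], ...], "rot": [[wx, wy, wz], ...], "claw": [claw, ...]}. A call has 1 to 12 rows; each row shifts and turns the commanded pose from where the row before left it, along the tool's axes as they then stand; what a row does not reach is not made up. A row lasts 1/8 s, in which the tool goes at most 62.5 mm and 10.7 degrees, less where a joint would pass 70% of its speed; a pose out of reach is approached as far as the arm can. A call is refused whole if a number of a shift passes 6.25 or a number of a turn 10.7, either way. A call with a gripper value outside its range is refused whole. The fingers move at their own pace and stop on an object; the grip force is fixed at half the most. Time passes only in rows, so rows that do not move let the fingers close. It gives the time, the measured TCP pose, the force, the opening and the grip force at its end, in the units of the state.
- r.read_state(): the state, without advancing time (a new reading comes with each control period).
- r.read_camera(name): name is "side" or "top" or "wrist"; returns the picture (400x640x3 uint8, blue, green, red); there is no depth.
- r.camera_params(name): a dict with "intrinsics" (3x3 intrinsics, pixels), "dist" ([k1, k2, p1, p2, k3] as OpenCV has them; the pictures are not rectified), "origin" and "rotation" of the camera in the world. Camera axes: x right, y down, z forward; pixel columns grow to the right and rows downward; lengths in mm; the calibration is good to about 2 mm. A picture is of the moment at which its call begins: read the wrist's pose just before it. camera_params takes no time and is no camera call; for the wrist camera it gives the pose at the moment of the call.
- r.hand_in(): hands the job in; it is judged then, once.
Trained networks look in the newest picture that a camera, given by its name, has taken for a name from the list of things; names that differ only in an ending like _2 or _b are one class to them, and where a whole thing is asked for, a point or a joint stands for the part that bears it (a point fixed in the world has none). Each returns a list of dicts, best first, with "confidence" (0 to 1); they miss things now and then, are a little off and sometimes report something else, mostly with a low value. They report only what shows in the picture. A call takes as long as a camera call.
- r.find_in(camera, name): "at" ([column, row] as shares, 0 to 1, of the picture: columns of its width, rows of its height, amid what is visible of it).
- r.silhouettes(camera, name): "mask" (400x640 bool, what is visible of it) and "at" ([column, row] as shares, 0 to 1, of the picture: columns of its width, rows of its height, amid what is visible of it).
The state is a dict: "clock": time; "joint_pos": joint angles; "qvel": joint speeds; "joint_efforts": joint torques, N m; "tcp_pos": TCP position; "orientation": TCP orientation; "contact_force": force on the tool from outside, world axes, zero at the start; "ft_torque": the same for the moment, N m; "grip_width": finger opening in mm; "finger_force": force on a finger pad.
Only numpy, scipy, OpenCV 4.12 (cv2) and the standard library are available. Lean on these libraries where they do the work, as an engineer would, in place of code of your own. Each camera call takes 0.05 s, during which the arm holds its last target. There are 200 camera calls.

## Task

Two tube stands on the bench each have a counterweighted retaining arm shut across them. By its black handle, swing up the arm of the stand that holds the sample tubes, past its balance point, so that it stays fully open against its stop by itself; leave the arm of the empty stand shut.

Things in the scene. Friction and masses are not known exactly. Their poses are not given: they have to be found in the camera images.
- tube_stand: Stand holding three capped tubes in a row: white block 86 x 44 x 40 mm on a base plate, screwed down. Origin: on the bench, under the block's middle. z up; x runs along the row from the handle end to the hinge end. Hinge axis: level, along the stand's y, at x +60, z +103 mm, between cheeks 118 mm high. Tube caps reach z 95 mm; the shut arm lies level just above them.
- tube_arm (a joint): Angle of that stand's arm, rad: 0 = shut, level, its end resting on a pillar; grows as the handle swings up and over towards the hinge end; 1.83 = fully open on its stop, a little past upright. A steel counterweight on a stub stands above the hinge when shut. Below about 0.85 rad the arm falls shut, above it falls open. It turns easily, under 2 N at the handle.
- tube_arm_grip (a point): Grasp point on that arm's handle: a level round black rod, 13 mm thick, 62 mm long, sticking out sideways (stand's -y) from the arm's free end, parallel to the hinge axis and 135 mm from it. Shut, the point is at x -75, y -50, z +103 mm in the stand's frame, free space all round. The black rod spans 18 to 80 mm from the arm's centre line.
- empty_arm (a joint): Angle in rad of the same arm on the other, identical stand, whose holes are empty: 0 = shut. It is to stay shut.

How it is judged:
By the outcome, as a careful person would: the job done as asked, in the order asked, and still so for the second after the job is handed in, with the robot touching nothing.
It also fails if it takes over 40 s, if anything falls off the work surface, if the arm or the gripper's body presses on something with over 40 N, if the wrist force passes 120 N, or if a joint passes its speed limit or range.

## Working session

There is one attempt and no reset: what is moved stays moved. The work goes in short steps, Python scripts to look and compute and a tool call to move; the robot and the scene stay as the last step left them, time stands still between calls to the robot, and variables do not carry over. Pictures are saved under pics/ and viewed, at most 10 in all, crops included, and the job is handed in when it is done.

Besides the shell and the picture viewer there is one more tool, called by a JSON object that holds its "method" and its "body". send_rows: Moves the arm, as the interface text tells. Its arguments: {"type":"object","properties":{"slide":{"type":"array"},"rot":{"type":"array"},"claw":{"type":"array"}},"required":["slide","rot","claw"]}

```bash
mkdir -p pics; python3 - <<'E'
from station import r
import cv2,numpy as np
s=r.read_state();print(s)
ims=[]
for c in("side","top"):
    im=r.read_camera(c);ims.append(im);cv2.imwrite(f"pics/{c}0.png",im)
    p=r.camera_params(c);print(c,p)
    for n in("tube_stand","tube_arm","tube_arm_grip","empty_arm"):
        print(n,[(np.round(np.array(d["at"])*[640,400],1),round(d["confidence"],2)) for d in r.find_in(c,n)])
E
```

```text
{'clock': 0.0, 'joint_pos': array([-1.05178801,  0.50184289, -0.42677327,  1.55146773,  0.22079569,
        1.1383125 , -0.21030063]), 'qvel': array([ 0.0019662 ,  0.00088302, -0.00140241,  0.00012545, -0.00129805,
       -0.00045085,  0.00020993]), 'joint_efforts': array([-9.67961932e-04, -5.69525743e+01, -5.81641808e+00, -2.80945069e+01,
        1.06997212e-02,  1.18348072e-02, -3.37808032e-06]), 'tcp_pos': array([164.34181646, 628.14940509, 230.2535085 ]), 'orientation': array([-1.53559952e-04,  1.27535694e-01,  9.91833490e-01, -9.75839838e-04]), 'contact_force': array([-0.14822974,  0.02227005,  0.46068448]), 'ft_torque': array([-0.04182212, -0.01767751,  0.02021082]), 'finger_force': 0.0, 'grip_width': 85.19997811403238}
side {'intrinsics': array([[447.53388997,   0.        , 317.76753658],
       [  0.        , 447.53388997, 205.12302477],
       [  0.        ,   0.        ,   1.        ]]), 'dist': array([-0.08968188,  0.        ,  0.        ,  0.        ,  0.        ]), 'origin': array([398.54793921, 339.08556359, 880.78182379]), 'rotation': array([ 0.04150221, -0.1539753 ,  0.94679022, -0.27956656])}
tube_stand [(array([295. , 274.9]), 0.68)]
tube_arm [(array([287.6, 255.1]), 0.71)]
tube_arm_grip [(array([286.9, 257.7]), 0.66)]
empty_arm [(array([331.4, 157.1]), 0.56)]
top {'intrinsics': array([[371.53508326,   0.        , 318.53073804],
       [  0.        , 371.53508326, 197.69323972],
       [  0.        ,   0.        ,   1.        ]]), 'dist': array([-0.0444476,  0.       ,  0.       ,  0.       ,  0.       ]), 'origin': array([ 511.45485688, -180.81830317,  938.68366098]), 'rotation': array([ 0.00939316, -0.70138419,  0.71262097, -0.01197252])}
tube_stand [(array([244.1, 191.1]), 0.82)]
tube_arm [(array([238.1, 192.8]), 0.92)]
tube_arm_grip [(array([236.9, 193.3]), 0.94)]
empty_arm [(array([353.4, 197.2]), 0.88)]
```

View pics/side0.png

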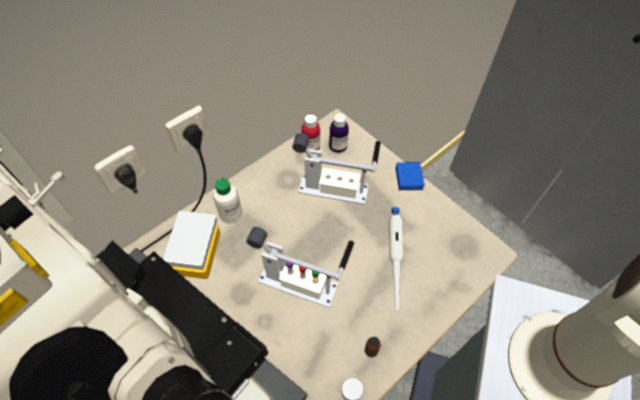

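View pics/top0.png

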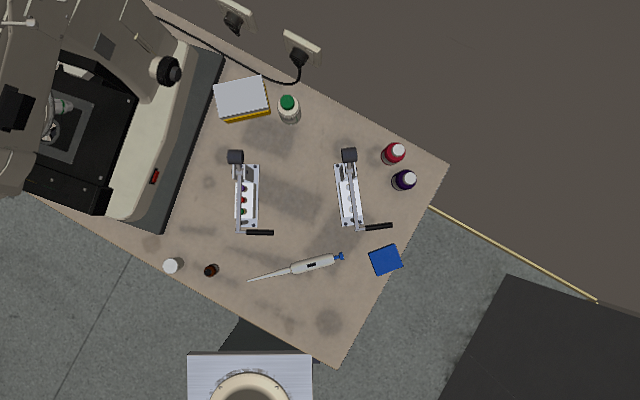

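The side view shows the tube stand around (300,275), with its handle at about (346,255). In the top view that handle spans (246,232)–(274,233). The empty stand is the one farther right, at (347,190) in the top view. Next I'll locate the rod in both views.

```bash
cat >h.py <<'E'
from station import r
import cv2,numpy as np
from scipy.spatial.transform import Rotation as R
def rot(q): return R.from_quat(np.array(q),scalar_first=True).as_matrix() if np.size(q)==4 else np.array(q)
def ray(p,uv):
    n=cv2.undistortPoints(np.array(uv,float).reshape(-1,1,2),p["intrinsics"],p["dist"]).reshape(-1,2)
    d=np.c_[n,np.ones(len(n))]@rot(p["rotation"]).T
    return p["origin"],d
def atz(p,uv,z):
    o,d=ray(p,uv); return o+d*((z-o[2])/d[:,2])[:,None]
def proj(p,X):
    Rm=rot(p["rotation"]); return cv2.projectPoints(np.array(X,float).reshape(-1,1,3),cv2.Rodrigues(Rm.T)[0],-Rm.T@p["origin"],p["intrinsics"],p["dist"])[0].reshape(-1,2)
def rod(im,x0,y0,x1,y1,th=60):
    m=(im[y0:y1,x0:x1].max(2)<th).astype(np.uint8)
    n,l,st,c=cv2.connectedComponentsWithStats(m)
    k=1+st[1:,4].argmax(); ys,xs=np.where(l==k); P=np.c_[xs+x0,ys+y0].astype(float)
    c=P.mean(0);v=np.linalg.svd(P-c,full_matrices=False)[2][0];t=(P-c)@v
    return c,c+v*t.min(),c+v*t.max(),len(P)
E
python3 - <<'E'
from h import *
T,S=r.camera_params("top"),r.camera_params("side")
a=rod(cv2.imread("pics/top0.png"),235,222,285,242);b=rod(cv2.imread("pics/side0.png"),335,235,362,275)
for p,x in((T,a),(S,b)):
    print(np.round(x[:3],1),x[3]);print(np.round(atz(p,x[:3],103),1))
o1,d1=ray(T,a[:1]);o2,d2=ray(S,b[:1]);d1,d2=d1[0],d2[0]
s=np.linalg.lstsq(np.c_[d1,-d2],o2-o1,rcond=None)[0];print(o1+s[0]*d1,o2+s[1]*d2)
s=r.read_state();M=rot(s["orientation"]);print(M.round(3))
W=r.camera_params("wrist");print(M.T@(W["origin"]-s["tcp_pos"]),(M.T@rot(W["rotation"])).round(2))
E
```

```text
[[259.6 232. ]
 [246.  231.9]
 [273.  232. ]] 139
[[461.7 -50.5 103. ]
 [462.3 -19.9 103. ]
 [461.2 -80.6 103. ]]
[[346.5 254. ]
 [351.1 241.7]
 [342.  266. ]] 107
[[462.9 -49.9 103. ]
 [461.9 -78.8 103. ]
 [463.8 -22.8 103. ]]
[461.70750871 -50.41113134 102.56614742] [462.92869493 -50.14641649 102.53477615]
[[-0.967  0.253 -0.   ]
 [ 0.253  0.967 -0.   ]
 [ 0.    -0.    -1.   ]]
[  79.18857006    0.54101248 -141.90934793] [[ 0.   -0.95 -0.31]
 [ 1.    0.    0.  ]
 [-0.   -0.31  0.95]]
```

```bash
python3 - <<'E'
from h import *
T,S=r.camera_params("top"),r.camera_params("side")
for z in(0,150,300):
    print(z,atz(T,[[165,232],[120,215],[30,195],[220,60]],z)[:,:2].round().tolist(),"side",atz(S,[[305,398],[268,352],[110,245],[200,400]],z)[:,:2].round().tolist())
# planned waypoints -> tool-frame rows
s=r.read_state();print(s["tcp_pos"])
A=[(164,628,231,75.3),(110,440,300,75.3),(300,310,300,45),(400,130,300,20),(440,-50,300,-1.2)]
for a,b in zip(A,A[1:]):
    n=5; P=[np.array(a)+(np.array(b)-a)*i/n for i in range(n+1)]
    for p,q in zip(P,P[1:]):
        t=np.radians(p[3]);y=np.array([np.cos(t),np.sin(t)]);x=np.array([-y[1],y[0]])
        d=(q-p)[:2]/10;print(round(x@d,2),round(y@d,2),-round((q-p)[2]/10,2),-round(q[3]-p[3],1))
E
```

```text
0 [[459.0, 206.0], [504.0, 323.0], [559.0, 564.0], [899.0, 64.0]] side [[459.0, 210.0], [556.0, 152.0], [981.0, 48.0], [643.0, 277.0]]
150 [[467.0, 145.0], [505.0, 243.0], [551.0, 445.0], [837.0, 25.0]] side [[449.0, 232.0], [529.0, 184.0], [882.0, 98.0], [601.0, 288.0]]
300 [[476.0, 83.0], [506.0, 162.0], [544.0, 326.0], [775.0, -14.0]] side [[439.0, 254.0], [502.0, 216.0], [782.0, 147.0], [560.0, 298.0]]
[164.4132765  628.83004446 231.27278061]
0.09 -3.91 -1.38 -0.0
0.09 -3.91 -1.38 -0.0
0.09 -3.91 -1.38 -0.0
0.09 -3.91 -1.38 -0.0
0.09 -3.91 -1.38 -0.0
-4.34 -1.55 -0.0 6.1
-4.47 -1.08 -0.0 6.1
-4.56 -0.61 -0.0 6.1
-4.6 -0.12 -0.0 6.1
-4.59 0.37 -0.0 6.1
-3.96 -1.13 -0.0 5.0
-4.04 -0.78 -0.0 5.0
-4.1 -0.43 -0.0 5.0
-4.12 -0.07 -0.0 5.0
-4.11 0.29 -0.0 5.0
-3.66 -0.48 -0.0 4.2
-3.68 -0.21 -0.0 4.2
-3.69 0.06 -0.0 4.2
-3.67 0.34 -0.0 4.2
-3.64 0.61 -0.0 4.2
```

{"method": "send_rows", "body": {"slide": [[0.1,-2,-0.7],[0.1,-3.9,-1.4],[0.1,-3.9,-1.4],[0.1,-3.9,-1.4],[0.1,-3.9,-1.4],[0,-2,-0.7],[-2,-0.8,0],[-4.34,-1.55,0],[-4.5,-1.1,0],[-4.6,-0.6,0],[-2.3,-0.1,0],[0,0,0]], "rot": [[0,0,0],[0,0,0],[0,0,0],[0,0,0],[0,0,0],[0,0,0],[0,0,3],[0,0,6.1],[0,0,6.1],[0,0,6.1],[0,0,3],[0,0,0]], "claw": [1,1,1,1,1,1,1,1,1,1,1,1]}}

```text
clock: 2.0
tcp_pos: [257.1, 328.3, 301.0]
orientation: [-0.0, 0.335, 0.942, -0.0]
contact_force: [-0.4, 0.2, 0.3]
grip_width: 85.4
finger_force: 0.0
```

{"method": "send_rows", "body": {"slide": [[-3.5,-0.6,0],[-3.55,-0.35,0],[-3.55,0,0],[-3.55,0.25,0],[-3.55,-0.45,0],[-3.55,-0.2,0],[-3.55,0.1,0],[-3.55,0.35,0],[-3.55,-0.2,0],[-3.55,0.1,0],[-3.55,0.3,0],[-3.5,0.55,0]], "rot": [[0,0,4.7],[0,0,4.7],[0,0,4.7],[0,0,4.7],[0,0,4.3],[0,0,4.3],[0,0,4.3],[0,0,4.3],[0,0,4],[0,0,4],[0,0,4],[0,0,4]], "claw": [1,1,1,1,1,1,1,1,1,1,1,1]}}

```text
clock: 3.5
tcp_pos: [440.0, -45.3, 301.2]
orientation: [-0.0, 0.712, 0.702, 0.0]
contact_force: [0.4, 0.2, 0.2]
grip_width: 85.6
finger_force: 0.0
```

```bash
python3 - <<'E'
from h import *
s=r.read_state();print(s["clock"],s["tcp_pos"],s["joint_pos"].round(2),rot(s["orientation"]).round(3))
im=r.read_camera("wrist");cv2.imwrite("pics/w1.png",im)
W=r.camera_params("wrist");print(proj(W,[[462,-20,103],[462,-80,103],[597,-50,103]]))
E
```

```text
3.5 [439.97662518 -45.29802052 301.23753666] [-0.2   0.02  0.24  1.97 -0.    1.15  0.03] [[ 0.015  1.     0.   ]
 [ 1.    -0.015  0.   ]
 [ 0.     0.    -1.   ]]
[[340.45828552 139.73543829]
 [340.74331685 197.28146531]
 [472.40593089 166.45613853]]
```

View pics/w1.png

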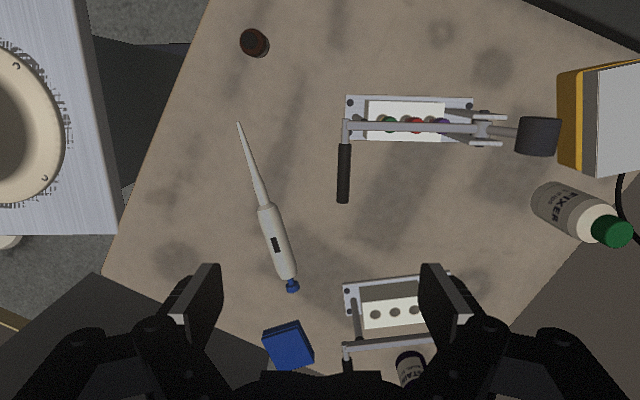

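The rod spans (344,142)–(343,204) in the wrist view, a few pixels from the prediction. I'll descend partway and refine it there.

{"method": "send_rows", "body": {"slide": [[-0.5,1.2,1],[-0.4,1.2,2],[0,0,3],[0,0,3],[0,0,3],[0,0,2],[0,0,0]], "rot": [[0,0,0],[0,0,0],[0,0,0],[0,0,0],[0,0,0],[0,0,0],[0,0,0]], "claw": [1,1,1,1,1,1,1]}}

```text
clock: 4.42
tcp_pos: [462.0, -53.5, 159.2]
orientation: [-0.002, 0.712, 0.702, -0.001]
contact_force: [-0.2, -1.0, 0.2]
grip_width: 85.6
finger_force: 0.0
```

```bash
python3 - <<'E'
from h import *
s=r.read_state();print(s["clock"],s["tcp_pos"])
W=r.camera_params("wrist");im=r.read_camera("wrist");cv2.imwrite("pics/w2.png",im)
u=proj(W,[[464,-50,103]])[0].astype(int);print(u)
a=rod(im,u[0]-30,u[1]-70,u[0]+30,u[1]+70);print(np.round(a[:3],1),a[3]);print(atz(W,a[:3],103).round(1))
E
```

```text
4.425 [462.03291838 -53.5483707  159.16086597]
[322 217]
[[322.9 213.9]
 [324.3 165.8]
 [321.4 263.1]] 1968
[[464.  -47.5 103. ]
 [465.1 -17.1 103. ]
 [462.7 -81.5 103. ]]
```

View pics/w2.png

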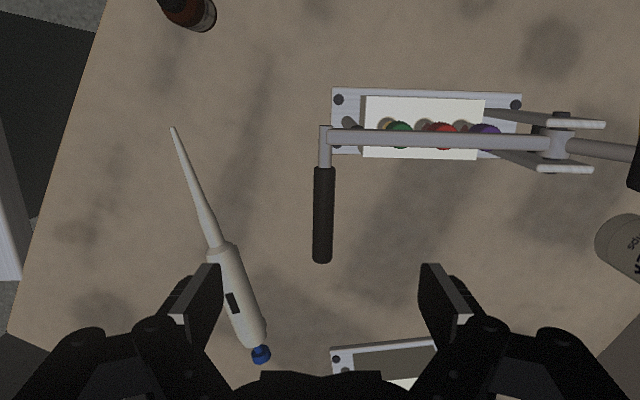

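{"method": "send_rows", "body": {"slide": [[0.1,0.15,1.2],[0,0,2.5],[0,0,2.5],[0,0,1.3],[0,0,0],[0,0,0],[0,0,0],[0,0,0],[0,0,0],[0,0,0]], "rot": [[0,0,1],[0,0,0],[0,0,0],[0,0,0],[0,0,0],[0,0,0],[0,0,0],[0,0,0],[0,0,0],[0,0,0]], "claw": [1,1,1,1,0.6,0.3,0.1,0,0,0]}}

```text
clock: 5.72
tcp_pos: [463.4, -54.4, 86.9]
orientation: [-0.001, 0.719, 0.695, -0.001]
contact_force: [-5.2, -0.5, 9.8]
grip_width: 11.3
finger_force: 58.5
```

```bash
python3 - <<'E'
from h import *
s=r.read_state();print(s["clock"],s["tcp_pos"],s["joint_pos"].round(2),s["contact_force"],s["grip_width"],s["finger_force"])
M=rot(s["orientation"]);print(M.round(3))
# arc: handle at angle th; tool pitched by k*th about rod (tool -y->...), world dx,dz of TCP in tool axes
L=135;g=19
def pose(th):
    ph=-0.35*0  # keep orientation
    return np.array([-L*np.cos(th),L*np.sin(th)])
n=21
ths=np.linspace(0,1.78,n)
for a,b in zip(ths,ths[1:]):
    d=(pose(b)-pose(a))/10;print("[0,%.2f,%.2f]"%(d[0],-d[1]),end=",")
E
```

```text
5.725 [463.36235202 -54.43994836  86.87787865] [-0.14  0.37  0.23  2.13 -0.14  0.66  0.15] [-5.17812255 -0.51676539  9.80696338] 11.273770357621542 58.45215439796448
[[ 0.034  0.999 -0.002]
 [ 0.999 -0.034  0.001]
 [ 0.001 -0.002 -1.   ]]
[0,0.05,-1.20],[0,0.16,-1.19],[0,0.27,-1.17],[0,0.37,-1.14],[0,0.47,-1.11],[0,0.56,-1.06],[0,0.66,-1.01],[0,0.74,-0.94],[0,0.82,-0.87],[0,0.90,-0.80],[0,0.97,-0.71],[0,1.03,-0.63],[0,1.08,-0.53],[0,1.12,-0.43],[0,1.15,-0.33],[0,1.18,-0.23],[0,1.19,-0.12],[0,1.20,-0.02],[0,1.20,0.09],[0,1.18,0.20],
```

{"method": "send_rows", "body": {"slide": [[0,0.05,-1.2],[0,0.16,-1.2],[0,0.27,-1.17],[0,0.37,-1.14],[0,0.47,-1.1],[0,0.56,-1.06],[0,0.66,-1.0],[0,0,0]], "rot": [[0,0,0],[0,0,0],[0,0,0],[0,0,0],[0,0,0],[0,0,0],[0,0,0],[0,0,0]], "claw": [0,0,0,0,0,0,0,0]}}

```text
clock: 6.72
tcp_pos: [486.2, -55.3, 165.7]
orientation: [-0.003, 0.719, 0.695, -0.002]
contact_force: [-15.2, 0.9, 9.9]
grip_width: 10.5
finger_force: 58.8
```

{"method": "send_rows", "body": {"slide": [[0,0.55,-1.05],[0,0.8,-0.9],[0,0.9,-0.8],[0,0.97,-0.71],[0,1.03,-0.63],[0,1.08,-0.53],[0,1.12,-0.43],[0,0,0]], "rot": [[0,0,0],[0,0,0],[0,0,0],[0,0,0],[0,0,0],[0,0,0],[0,0,0],[0,0,0]], "claw": [0,0,0,0,0,0,0,0]}}

```text
clock: 7.72
tcp_pos: [556.9, -58.0, 219.2]
orientation: [0.002, 0.719, 0.695, 0.002]
contact_force: [-4.1, 0.1, 12.5]
grip_width: 10.6
finger_force: 62.6
```

{"method": "send_rows", "body": {"slide": [[0,1.1,-0.3],[0,1.1,-0.15],[0,1.1,0],[0,1.1,0.1],[0,1.1,0.15],[0,0.9,0.2],[0,0,0]], "rot": [[0,0,0],[0,0,0],[0,0,0],[0,0,0],[0,0,0],[0,0,0],[0,0,0]], "claw": [0,0,0,0,0,0,0]}}

```text
clock: 8.6
tcp_pos: [623.5, -60.4, 220.3]
orientation: [0.004, 0.719, 0.695, 0.004]
contact_force: [1.4, -0.4, 11.7]
grip_width: 10.5
finger_force: 67.3
```

```bash
python3 - <<'E'
from h import *
s=r.read_state();print(s["clock"],s["tcp_pos"],s["contact_force"])
a,b=r.read_camera("side"),r.read_camera("top")
cv2.imwrite("pics/c3.png",np.hstack([a[100:350,200:500],b[100:350,150:450]]))
E
```

```text
8.6 [623.48821707 -60.44382511 220.3030576 ] [ 1.37140624 -0.39505124 11.6983663 ]
```

View pics/c3.png

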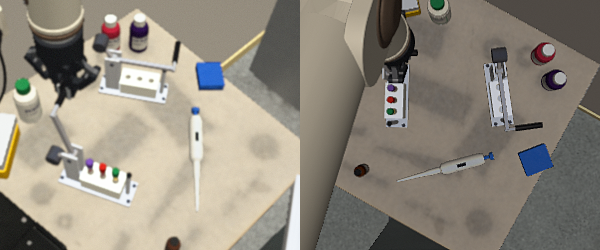

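The tube stand's arm is up past upright and its counterweight is down. The empty stand is still shut. Now I'll release and back away upwards.

{"method": "send_rows", "body": {"slide": [[0,0,0],[0,0,0],[0,0,0],[0,0,0],[0,0,0],[0,0,0],[0,0,-1],[0,0,-2],[0,0,-3],[0,0,-3],[0,0,-2],[0,0,0]], "rot": [[0,0,0],[0,0,0],[0,0,0],[0,0,0],[0,0,0],[0,0,0],[0,0,0],[0,0,0],[0,0,0],[0,0,0],[0,0,0],[0,0,0]], "claw": [0.2,0.4,0.6,0.8,1,1,1,1,1,1,1,1]}}

```text
clock: 10.2
tcp_pos: [619.7, -60.1, 328.1]
orientation: [0.002, 0.719, 0.695, 0.002]
contact_force: [0.1, 0.5, -0.4]
grip_width: 85.0
finger_force: 0.0
```

```bash
python3 - <<'E'
from h import *
s=r.read_state();print(s["clock"],s["tcp_pos"],s["contact_force"],s["grip_width"])
a,b=r.read_camera("side"),r.read_camera("wrist")
cv2.imwrite("pics/c4.png",np.hstack([a[100:400,180:480],b[100:400,150:600]]))
S=r.camera_params("side");print(proj(S,[[597+35,-50,233]])-[180,100])
E
```

```text
10.2 [619.66768555 -60.05468835 328.11419936] [ 0.12946542  0.54351042 -0.36227089] 85.04832495542112
[[78.49725435 93.00153989]]
```

View pics/c4.png

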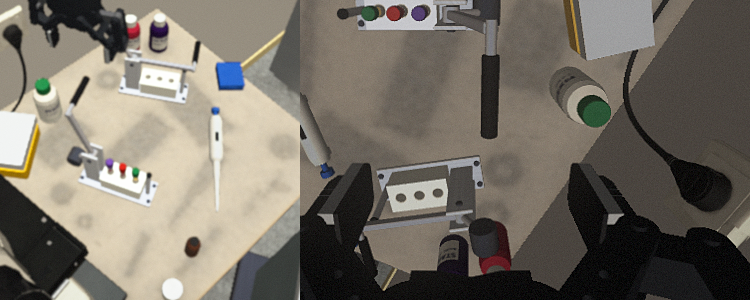

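The handle's midpoint sits at about (78,92) in the side crop, where a fully open arm predicts it. The gripper is clear and the empty stand's arm is still shut.

```bash
python3 -c "
from station import r
print(r.hand_in())"
```

```text
the job is handed in; nothing more can be done
None
```

The tube stand's arm is swung fully open and was resting there by itself after release, the empty stand's arm is still shut, and the job was handed in at about 10 s with the gripper clear.

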